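Clamp the tube upright with the ratchet lever

ROBOT

A 6-joint arm with a two-finger parallel gripper is mounted at the origin on a cart in front of the work surface, level with it; the furniture and walls round the work are solid. World frame = base frame: x ahead of the robot, y to its left, z up, the work surface at z = 0. Lengths are in m, angles in rad, forces in N, time in s.
With the tool pointing down it reaches from about 0.3 to 0.875 m from the base axis. Payload 6.4 kg.
Tool frame: the origin (TCP) lies midway between the tips of the shut fingers; the grasp point (between the pads) lies env.grip_point_offset behind it (env.grip_point_offset is the distance from the TCP to the grasp point, in m); z points along the fingers, y is the line along which they close (so a half turn about z gives the same grasp; the last joint's range is limited). The gripper opens to 85 mm and grips with 20 to 120 N. Pads are 22 mm wide; open, the fingers measure 114 mm over their backs; the gripper's body (76 mm by 85 mm) begins 54 mm behind the grasp point. The pads swing forward as they close: fully open they stand 13 mm farther back than shut.
Start: joints at [1.027, 0.181, 1.607, -0, 1.354, -0.206], TCP at [0.191, 0.543, 0.231] pointing down, gripper open.
Joint ranges: [-2.99, 2.99], [-0.89, 2.07], [0.3, 2.58], [-1.14, 4.28], [0, 2.63], [-3.12, 3.12]. Speed limits (rad/s): [2.57, 2.57, 3.01, 3.14, 3.14, 3.14].

INTERFACE

Orientations are given as a rotation vector (axis times angle).
In Python, from workcell import env, imaging, order gives the robot as it stands.
- The arm moves only by the shell command python3 -m creep 'ROWS'. ROWS is 1 to 12 rows, parted by semicolons, with the numbers parted by spaces; each row has 7 numbers: dx, dy, dz in shares of the most that a row can go, 1 being 50 mm, then a rotation vector rx, ry, rz in normalised numbers (1 is pi rad), then the finger opening in m; each row shifts and turns the commanded pose from where the row before left it, along the tool's axes as they then stand; what a row does not reach is not made up. A row lasts 1/10 s, in which the tool goes at most 0.05 m and 0.15 rad, less where a joint would pass 70% of its speed; a pose out of reach is approached as far as the arm can. The fingers move at their own pace and stop on an object; the grip force is fixed at half the most. Time passes only in rows, so rows that do not move let the fingers close. It prints the time, the measured TCP pose, the force, the opening and the grip force at its end. No shift or turn number may pass 1 either way. Input that does not fit is refused with a message, and nothing moves.
- env.observe(): the state, without advancing time (a new reading comes with each control period).
- imaging.read_camera(name): name is "scene" or "top" or "wrist"; returns the picture (420x560x3 uint8, red, green, blue); there is no depth.
- imaging.camera_model(name): a dict with "fx", "fy", "cx", "cy" (pixels), "cam_to_world" (4x4, takes a point from camera to world coordinates). Camera axes: x right, y down, z forward; pixel columns grow to the right and rows downward; lengths in m; the calibration is good to about 2 mm. A picture is of the moment at which its call begins: read the wrist's pose just before it. camera_model takes no time and is no camera call; for the wrist camera it gives the pose at the moment of the call.
- order.close_job(): hands the job in; it is judged then, once.
The state is a dict: "clock": time; "joints": joint angles; "joint_velocities": joint speeds; "effort": joint torques, N m; "position": TCP position; "tool_rot": TCP orientation; "wrist_force": force on the tool from outside, world axes, zero at the start; "moment": the same for the moment, N m; "gripper_width": finger opening in m; "grasp_force": force on a finger pad.
Only numpy, scipy, OpenCV 4.12 (cv2) and the standard library are available. Lean on these libraries where they do the work, as an engineer would, in place of code of your own. Each camera call takes 0.05 s, during which the arm holds its last target. There are 200 camera calls.

TASK

Stand the round tube offcut upright on the base plate of the ratchet clamp, between its jaws, then work the ratchet lever back and forth in short swings until the jaw grips the tube firmly in the V; feel for it, because the thin tube is crushed if the lever is forced. Let go of the lever when the tube is held, and leave the square bar and the piece of angle iron standing where they are.

Things in the scene. Friction and masses are not known exactly. Their poses are not given: they have to be found in the camera images.
- tube: Bare metal round tube offcut standing on end, 32 mm outside diameter, 145 mm tall, 0.22 kg. Origin at the centre of its foot, z along its axis. One of three bare offcuts standing on the right part of the bench, in any order: the round one.
- square_bar: Solid square steel bar offcut standing on end, 38 x 38 x 98 mm. Bystander, stays where it is. Origin at the centre of its foot.
- angle: Piece of steel angle iron (L section, 32 x 40 mm) standing on end, 180 mm tall. Bystander, stays where it is. Origin at the centre of its foot.
- clamp: Ratchet tube clamp fixed to the bench, base plate 140 (x) x 190 (y, -77 to +112) x 14 mm, jaws up to 72 mm above the bench. Origin on the bench; x: the way the lever swings to tighten; y: along the screw from lever end to fixed V-jaw; z up. Two stop posts (115 mm high, at x = +-58, y = -57 mm) block a full turn of the lever.
- jaw: Moving flat jaw, 50 mm wide, 16 mm thick. Origin at bench height under the middle of its gripping face. Travels along the clamp's +y toward the V, 3.8 mm per rad of screw. It touches the seated tube when its origin is 16 mm short of point seat along the clamp's y, and starts 6 to 10 mm short of that: the tube has that much play to enter.
- seat (a point): Point on top of the clamp's base plate (14 mm above the bench) where the centre of the tube's foot stands when the tube is pressed fully into the V. The V (faces 30 degrees from the jaw's face) opens toward the moving jaw: lower the tube from above about 3 mm on the jaw's side (-y of the clamp) of this point; the closing jaw pushes it in.
- lever_axis (a point): Point on the lever's turning axis (the screw axis), 58 mm above the bench, level along y with the middle of the hand grip. The screw turns with about 4 N at the grip (a brief knock as a tooth is taken up); on the seated tube the force climbs by about 15 to 25 N per further rad of screw: 8 to 12 N is firmly tight, above about 20 N the tube is crushed. It stays tight when let go.
- lever_grip (a point): Middle of the hand grip at the end of the ratchet lever: plain round steel pin, 14 mm diameter, 50 mm long, along the clamp's y, sticking out away from the jaws, 120 mm from the lever's axis; about 22 mm of free pin to either side. Can be pinched from above across x; it turns between the fingers as the lever swings.
- lever (a joint): Ratchet lever angle, rad: 0 upright, -0.65 and +0.65 at the stops. Grip = lever_axis + 0.12 m x (sin(angle) along clamp x, cos(angle) up). Swinging to + tightens (18 teeth, 0.35 rad each: up to 0.35 rad idle, then the screw follows; a full stroke turns it about 1.05 rad); swinging to - runs free, the screw stays. Two to four strokes are needed.

How it is judged:
On the way, in this order (a step that is already met when the one before it is completed fails the run):
1. the tube stands upright on the clamp's base plate between the jaws (horizontal distance between tube and seat below 0.014 m and z of tube in the frame of seat below 0.004 m and angle between tube's own z axis and vertical below 0.1 rad), for 0.2 s.
2. the jaw grips the tube (at least 50 N) (contact force between jaw and tube above 50 N), for 0.2 s.
At the end, for the whole second after the job is handed in: The tube stands upright (within 0.06 rad) on the clamp's base plate (foot within 4 mm of it), pressed into the V (foot centre within 5 mm of the seat), held by the moving jaw with more than 50 N, at rest; the square bar and the angle iron still stand (contact force between jaw and tube above 50 N and horizontal distance between tube and seat below 0.005 m and z of tube in the frame of seat below 0.004 m and angle between tube's own z axis and vertical below 0.06 rad and linear speed of tube below 0.02 m/s and angle between each of square_bar, angle's own z axis and vertical below 0.1 rad); the robot touches nothing.
It fails at once if the tube is crushed (more than 550 N between jaw and tube) (contact force between jaw and tube above 550 N).
It fails at once if the square bar is displaced by more than 30 mm (distance of square_bar from where it was at the start of the episode above 0.03 m).
It fails at once if the angle iron is displaced by more than 30 mm (distance of angle from where it was at the start of the episode above 0.03 m).
It also fails if it takes over 70 s, if anything falls off the work surface, if the arm or the gripper's body presses on something with over 40 N, if the wrist force passes 120 N, or if a joint passes its speed limit or range.

## Working session

There is one attempt and no reset: what is moved stays moved. The work goes in short steps, Python scripts to look and compute and a shell command to move; the robot and the scene stay as the last step left them, time stands still between calls to the robot, and variables do not carry over. Pictures are saved under pics/ and viewed, at most 10 in all, crops included, and the job is handed in when it is done.

```bash
mkdir -p pics; ls
python3 - <<'E'
from workcell import env, imaging, order
import cv2, numpy as np
s=env.observe(); print({k:np.round(v,3) if not isinstance(v,str) else v for k,v in s.items()}, env.grip_point_offset)
for n in ("scene","top"):
    im=imaging.read_camera(n); cv2.imwrite(f"pics/{n}0.png",im[:,:,::-1])
    m=imaging.camera_model(n); print(n,m["fx"],m["fy"],m["cx"],m["cy"],np.round(m["cam_to_world"],3).tolist())
a=cv2.imread("pics/scene0.png");b=cv2.imread("pics/top0.png")
E
```

```text
pics
{'clock': np.float64(0.0), 'joints': array([ 1.027,  0.182,  1.608,  0.   ,  1.354, -0.206]), 'joint_velocities': array([-0.   , -0.   , -0.001,  0.001, -0.   ,  0.001]), 'effort': array([-1.0000e-03, -4.4486e+01, -3.5134e+01, -0.0000e+00,  9.0000e-03,
       -0.0000e+00]), 'position': array([0.19 , 0.542, 0.23 ]), 'tool_rot': array([-5.280e-01, -3.096e+00,  3.000e-03]), 'wrist_force': array([-0.175, -0.264,  0.725]), 'moment': array([-0.027, -0.015,  0.014]), 'grasp_force': np.float64(0.0), 'gripper_width': np.float64(0.085)} 0.0187
scene 477.394557108019 477.394557108019 286.67255986589925 216.8446207834085 [[0.835, -0.249, 0.492, 0.06], [-0.551, -0.387, 0.739, -0.84], [0.006, -0.888, -0.46, 0.563], [0.0, 0.0, 0.0, 1.0]]
top 490.1870492392334 490.1870492392334 266.8279084677324 204.45112888772323 [[0.025, -0.998, 0.052, 0.461], [-1.0, -0.026, -0.002, -0.09], [0.003, -0.052, -0.999, 1.386], [0.0, 0.0, 0.0, 1.0]]
```

View pics/top0.png

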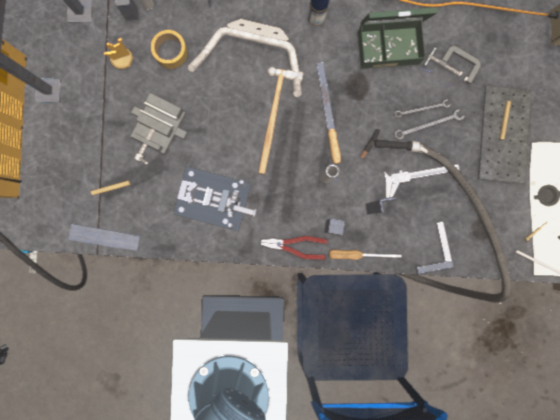

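View pics/scene0.png

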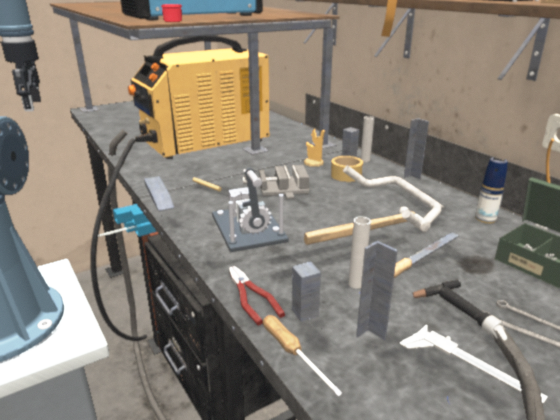

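The top view shows the clamp at about (213,197) px, with its lever end on the right. The three offcuts are the round tube ring at (333,171), the square bar at (336,227) and the angle at (374,207). In the scene view the tube top is at about (360,222). I'll enlarge these areas.

Run:
```python
import cv2, numpy as np
b=cv2.imread("pics/top0.png");a=cv2.imread("pics/scene0.png")
c=cv2.resize(b[160:235,170:270],(800,600),interpolation=cv2.INTER_CUBIC); cv2.imwrite("pics/c1.png",c)
d=cv2.resize(a[160:250,205:325],(800,600),interpolation=cv2.INTER_CUBIC); cv2.imwrite("pics/c2.png",d)
l=cv2.resize(b[150:240,310:390],(533,600),interpolation=cv2.INTER_CUBIC); cv2.imwrite("pics/c3.png",l)
```

```text
(no output)
```

View pics/c1.png

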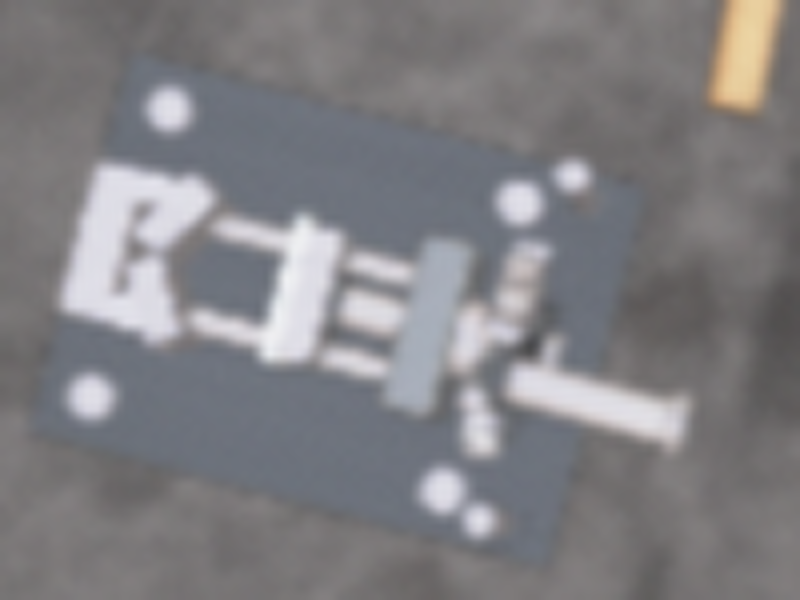

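View pics/c2.png

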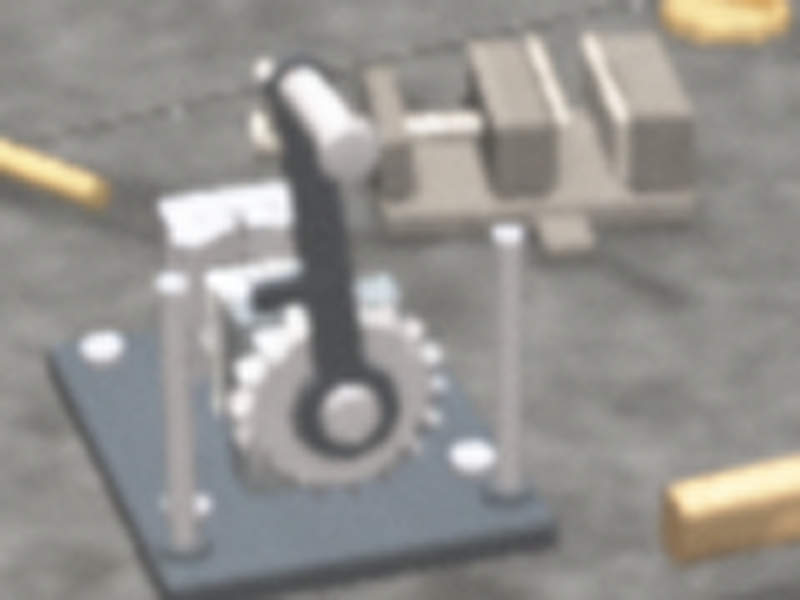

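View pics/c3.png

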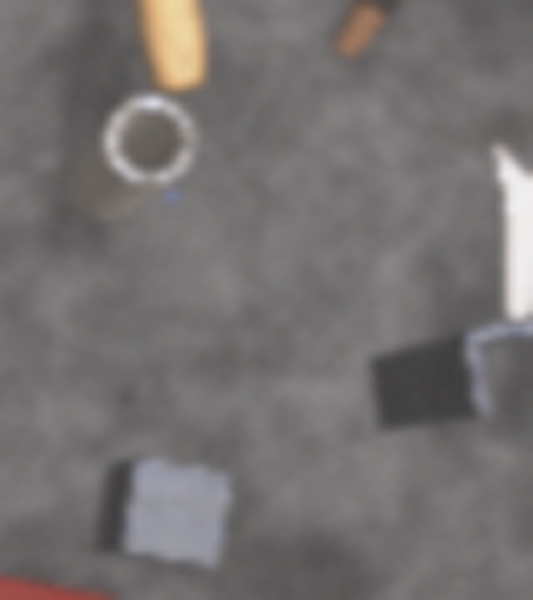

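The crops show:
- **c1:** plate corners at about (186.4,167), (249.6,182.7), (237.7,229.6) and (174.3,213.3) px in the full frame. The V is at the left, the jaw face at about x=205, and the lever pin runs (235,208) to (255,212).
- **c2:** the lever is close to upright, with its pin end at (258,182).
- **c3:** the tube ring is centred at about (332.5,170.8).

```bash
cat > h.py <<'E'
from workcell import env, imaging, order
import cv2, numpy as np
from scipy.spatial.transform import Rotation as R
def ray(n,px,m=None):
    m=m or imaging.camera_model(n); T=np.array(m["cam_to_world"])
    d=T[:3,:3]@np.array([(px[0]-m["cx"])/m["fx"],(px[1]-m["cy"])/m["fy"],1]); return T[:3,3],d
def onz(n,px,z,m=None):
    o,d=ray(n,px,m); return o+d*(z-o[2])/d[2]
def proj(n,p,m=None):
    m=m or imaging.camera_model(n); T=np.linalg.inv(np.array(m["cam_to_world"])); q=T[:3,:3]@p+T[:3,3]
    return np.array([m["fx"]*q[0]/q[2]+m["cx"],m["fy"]*q[1]/q[2]+m["cy"]])
def tri(n1,p1,n2,p2):
    o1,d1=ray(n1,p1);o2,d2=ray(n2,p2);A=np.c_[d1,-d2];t=np.linalg.lstsq(A,o2-o1,rcond=None)[0]
    a,b=o1+d1*t[0],o2+d2*t[1];return (a+b)/2,np.linalg.norm(a-b)
def delta(target,yaw_axis):  # tool-frame shift to target TCP, and turn to point down with closing axis along yaw_axis
    s=env.observe(); Rt=R.from_rotvec(s["tool_rot"]); z=np.array([0,0,-1.]); y=np.r_[yaw_axis[:2],0]/np.linalg.norm(yaw_axis[:2])
    if y@Rt.apply([0,1,0])<0: y=-y
    G=R.from_matrix(np.c_[np.cross(y,z),y,z])
    return Rt.inv().apply(target-s["position"]),(Rt.inv()*G).as_rotvec()
E
python3 - <<'E'
from h import *
b=cv2.imread("pics/top0.png");a=cv2.imread("pics/scene0.png")
c1=lambda x,y:((x+.5)/8-.5+170,(y+.5)/8-.5+160)
P=np.array([onz("top",c1(*p),.014)[:2] for p in [(135,60),(640,185),(545,560),(38,430)]])
Q=np.array([[70,112],[70,-77],[-70,-77],[-70,112]])/1000
qc,pc=Q.mean(0),P.mean(0); H=(Q-qc).T@(P-pc); th=np.arctan2(H[0,1]-H[1,0],H[0,0]+H[1,1])
M=np.array([[np.cos(th),-np.sin(th)],[np.sin(th),np.cos(th)]]); t=pc-M@qc
print("clamp",t,"yaw",th,"res",np.round((Q@M.T+t-P)*1000,1).tolist())
cl=lambda w:np.round(M.T@(np.array(w)[:2]-t)*1000,1)
for p in [(573,175),(480,520)]: print("post",cl(onz("top",c1(*p),.115)))
for n,p,z in [("jawface top",(300,235),.072),("jaw r",(265,357),.072),("jaw r2",(340,230),.072),("jaw r3",(302,362),.072),("Vtip",(215,190),.072),("Vtip2",(175,340),.072),("vert",(150,248),.072),("pin0",(512,380),.178),("pin1",(682,420),.178)]: print(n,cl(onz("top",c1(*p),z)))
c2=lambda x,y:((x+.5)*.15-.5+205,(y+.5)*.15-.5+160)
pe,e=tri("top",c1(680,422),"scene",c2(350,148)); print("pin end",pe,e,cl(pe))
# tube ring
g=b[150:190,315:350].astype(int); mk=(g.min(2)>150).astype(np.uint8); n,_,st,ce=cv2.connectedComponentsWithStats(mk); i=1+st[1:,4].argmax(); print(st[i])
x,y,w,h=st[i][:4]; px=(315+x+(w-1)/2,150+y+(h-1)/2); tb=onz("top",px,.145); print("tube",px,tb, "scene px of top",proj("scene",tb), "foot",proj("scene",tb*[1,1,0]))
E
```

```text
clamp [0.54343527 0.04432305] yaw -0.22113698096048673 res [[3.4, 2.3], [1.5, -3.4], [-2.8, -2.3], [-2.2, 3.5]]
post [ 56.9 -57.6]
post [-59.1 -56. ]
jawface top [18.5 29.5]
jaw r [-24.1  30.6]
jaw r2 [23.4 16.9]
jaw r3 [-22.7  18.1]
Vtip [26.2 61. ]
Vtip2 [-26.   61.3]
vert [ 2.  77.2]
pin0 [-14.5 -59.5]
pin1 [ -13.7 -113.4]
pin end [ 0.50415852 -0.06253375  0.17964468] 0.0008566065928669045 [ -14.9 -112.9]
[11 14 13 13 40]
tube (np.float64(332.0), np.float64(170.0)) [ 0.61857745 -0.25618562  0.145     ] scene px of top [362.28089893 220.04581896] foot [356.59777776 283.51681348]
```

```bash
cat >> h.py <<'E'
TH=-0.2211; CX=np.array([np.cos(TH),np.sin(TH),0]); CY=np.array([-np.sin(TH),np.cos(TH),0]); C0=np.array([.5434,.0443,0])
def clw(x,y,z): return C0+CX*x+CY*y+np.array([0,0,z])
def wcl(w): d=np.array(w)-C0; return np.round(np.array([d@CX,d@CY,d[2]])*1000,1)
E
python3 - <<'E'
from h import *
s=env.observe(); Rt=R.from_rotvec(s["tool_rot"]); m=imaging.camera_model("wrist"); T=np.array(m["cam_to_world"])
print(m["fx"],m["cx"],m["cy"],"cam pos in tool",Rt.inv().apply(T[:3,3]-s["position"]),"cam axes in tool\n",np.round(Rt.inv().as_matrix()@T[:3,:3],3))
print("tool axes",np.round(Rt.as_matrix(),3))
for ax in (CX,): 
  for tgt in (clw(0,30,.33),): print(tgt,delta(tgt,ax))
E
```

```text
372.55140578321726 279.292972058305 208.17464808071944 cam pos in tool [ 0.06544786  0.00048971 -0.14331189] cam axes in tool
 [[ 0.001 -0.966 -0.259]
 [ 1.     0.001 -0.   ]
 [ 0.001 -0.259  0.966]]
tool axes [[-0.943  0.331 -0.001]
 [ 0.331  0.943 -0.001]
 [ 0.    -0.002 -1.   ]]
[ 7.12248934 29.31400419  0.33      ] (array([ 2.9948586 , 29.44315549, -0.14297978]), array([-1.47009776e-03,  8.32166081e-04,  1.45409938e+00]))
```

Run:
```python
from h import *
print(delta(clw(0,-.01,.29),CX))
```

```text
(array([-0.49928453, -0.36264311, -0.05911464]), array([-1.47009776e-03,  8.32166081e-04,  1.45409938e+00]))
```

The manual's scale: shifts go in shares of 50 mm and turns go in shares of pi rad. Converting my numbers, -0.04 m is -0.8, -0.029 m is -0.58.

```bash
python3 -m creep '-0.4 -0.3 -0.2 0 0 0 0.085;-0.8 -0.58 -0.1 0 0 0 0.085;-0.8 -0.58 -0.1 0 0 0 0.085;-0.8 -0.58 -0.1 0 0 0 0.085;-0.8 -0.58 -0.1 0 0 0 0.085;-0.8 -0.58 -0.1 0 0 0 0.085;-0.8 -0.58 -0.1 0 0 0 0.085;-0.8 -0.58 -0.1 0 0 0 0.085;-0.8 -0.58 -0.1 0 0 0 0.085;-0.8 -0.58 -0.1 0 0 0 0.085;-0.8 -0.58 -0.1 0 0 0 0.085;-0.8 -0.58 -0.08 0 0 0 0.085'; python3 -m creep '-0.6 -0.4 0 0 0 0 0.085;-0.2 -0.2 0 0 0 0.0446 0.085;0 0 0 0 0 0.0462 0.085;0 0 0 0 0 0.0462 0.085;0 0 0 0 0 0.0462 0.085;0 0 0 0 0 0.0462 0.085;0 0 0 0 0 0.0462 0.085;0 0 0 0 0 0.0462 0.085;0 0 0 0 0 0.0462 0.085;0 0 0 0 0 0.0462 0.085;0 0 0 0 0 0.0462 0.085;0 0 0 0 0 0 0.085'
python3 - <<'E'
from h import *
s=env.observe(); m=imaging.camera_model("wrist"); im=imaging.read_camera("wrist"); cv2.imwrite("pics/w1.png",im[:,:,::-1]); np.save("m1.npy",m,allow_pickle=True)
print(wcl(s["position"]),np.round(s["joints"],2),s["clock"],wcl(np.array(m["cam_to_world"])[:3,3]),delta(clw(0,-.01,.29),CX))
E
```

```text
clock: 1.3
position: [0.5146, 0.073, 0.2954]
tool_rot: [-0.529, -3.097, -0.0]
wrist_force: [0.8, 0.4, 0.2]
gripper_width: 0.0853
grasp_force: 0.0
clock: 2.5
position: [0.5414, 0.0334, 0.2948]
tool_rot: [-2.445, -1.972, 0.001]
wrist_force: [-0.5, -0.4, 0.2]
gripper_width: 0.0847
grasp_force: 0.0
[  0.4 -11.  294.8] [-0.16  0.06  1.61  0.    1.47  0.06] 2.5 [2.000e-01 5.500e+01 4.382e+02] (array([ 0.00103141, -0.00047371,  0.00492682]), array([-6.93055952e-04,  6.55709405e-05,  1.22577264e-02]))
```

View pics/w1.png

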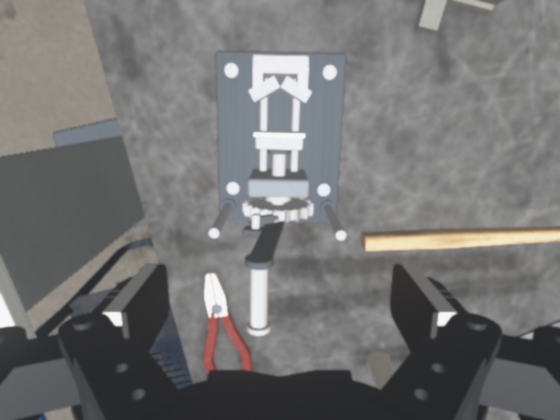

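The wrist view shows the clamp square-on: plate corners (217,52), (344,53) and bottom right about (340,221); V vertex at about (280,80); jaw face edge at row 132; pin from (260,265) to (259,330).

Run:
```python
from h import *
m=np.load("m1.npy",allow_pickle=True).item(); im=cv2.imread("pics/w1.png")
f=lambda n,p,z: print(n,p,wcl(onz("wrist",p,z,m)))
for p in [(217,52),(344,53),(218,222),(339,221)]: f("plate",p,.014)
for p in [(214,233),(341,236)]: f("post",p,.115)
for p in [(254,132),(305,134),(280,133)]: f("jaw",p,.072)
for p in [(278,79),(280,77),(250,96),(311,94)]: f("V",p,.072)
for p in [(260,265),(259,330)]: f("pin",p,.178)
cv2.imwrite("pics/w1c.png",cv2.resize(im[45:245,205:355],(600,800)[::1] if 0 else (450,600),interpolation=cv2.INTER_CUBIC))
```

```text
plate (217, 52) [-67.  111.5  14. ]
plate (344, 53) [ 67.6 111.7  14. ]
plate (218, 222) [-72.3 -77.   14. ]
plate (339, 221) [ 71.7 -74.5  14. ]
post (214, 233) [-59.1 -56.1 115. ]
post (341, 236) [ 57.2 -58.  115. ]
jaw (254, 132) [-24.6  32.2  72. ]
jaw (305, 134) [24.7 30.8 72. ]
jaw (280, 133) [ 0.5 31.5 72. ]
V (278, 79) [-1.8 80.9 72. ]
V (280, 77) [ 0.1 82.6 72. ]
V (250, 96) [-28.   65.5  72. ]
V (311, 94) [29.3 67.8 72. ]
pin (260, 265) [-13.8 -59.6 178. ]
pin (259, 330) [ -14.9 -115.3  178. ]
```

View pics/w1c.png

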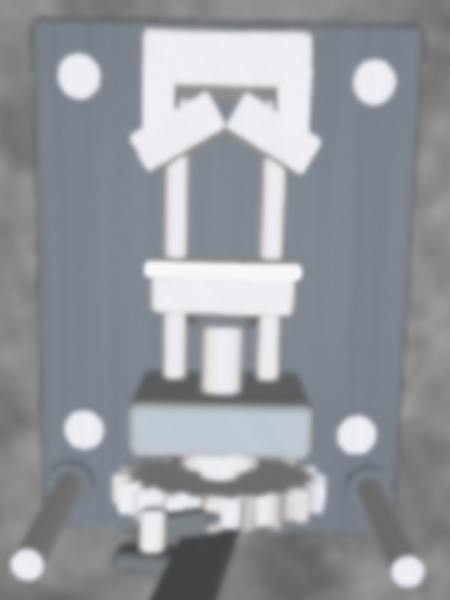

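Run:
```python
from h import *
m=np.load("m1.npy",allow_pickle=True).item()
f=lambda n,p,z: print(n,p,wcl(onz("wrist",p,z,m)))
for z in (.072,.016):
  for p in [(279.7,87.3),(254.7,102),(305.7,102),(280,132),(280,138)]: f(z,p,z)
print(delta(np.array([.6186,-.2562,.24]),CX))
```

```text
0.072 (279.7, 87.3) [-0.1 73.5 72. ]
0.072 (254.7, 102) [-23.7  60.1  72. ]
0.072 (305.7, 102) [24.5 60.5 72. ]
0.072 (280, 132) [ 0.5 32.4 72. ]
0.072 (280, 138) [ 0.6 26.7 72. ]
0.016 (279.7, 87.3) [-0.2 76.3 16. ]
0.016 (254.7, 102) [-27.3  60.9  16. ]
0.016 (305.7, 102) [28.3 61.3 16. ]
0.016 (280, 132) [ 0.6 29.  16. ]
0.016 (280, 138) [ 0.6 22.4 16. ]
(array([-0.26734587,  0.13555144,  0.05484896]), array([-6.93055952e-04,  6.55709405e-05,  1.22577264e-02]))
```

Converted, -0.04 m is -0.8, -0.03 m is -0.6, 0.012 rad / 3.1416 = 0.0038.

```bash
python3 -m creep '-0.4 0.2 0 0 0 0.0038 0.085;-0.8 0.4 0 0 0 0 0.085;-0.8 0.4 0.16 0 0 0 0.085;-0.8 0.4 0.2 0 0 0 0.085;-0.8 0.4 0.2 0 0 0 0.085;-0.8 0.4 0.2 0 0 0 0.085;-0.6 0.32 0.2 0 0 0 0.085;-0.34 0.2 0.14 0 0 0 0.085;0 0 0 0 0 0 0.085;0 0 0 0 0 0 0.085'
python3 - <<'E'
from h import *
s=env.observe(); m=imaging.camera_model("wrist"); im=imaging.read_camera("wrist"); cv2.imwrite("pics/w2.png",im[:,:,::-1]); np.save("m2.npy",m,allow_pickle=True)
print(s["position"],delta(np.array([.6186,-.2562,.24]),CX),proj("wrist",np.array([.6186,-.2562,.145]),m))
E
```

```text
clock: 3.55
position: [0.6149, -0.2569, 0.2396]
tool_rot: [-2.453, -1.96, 0.0]
wrist_force: [-0.7, 0.5, -0.6]
gripper_width: 0.0852
grasp_force: 0.0
[ 0.61486255 -0.25693201  0.23959254] (array([0.00093383, 0.00336807, 0.00026684]), array([-0.00045154, -0.00052351, -0.00077373])) [284.69456763 208.82685939]
```

View pics/w2.png

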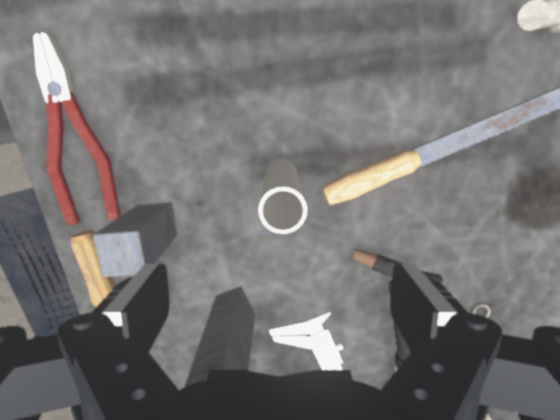

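The ring is at about (283,210), within 2 px of the prediction. The angle iron stands to the lower left, around (220,350). I'll check clearances.

Run:
```python
from h import *
m=np.load("m2.npy",allow_pickle=True).item(); im=cv2.imread("pics/w2.png")
g=im[170:250,240:330].astype(int); mk=(g.min(2)>190).astype(np.uint8); n,_,st,ce=cv2.connectedComponentsWithStats(mk); i=1+st[1:,4].argmax(); x,y,w,h=st[i][:4]; px=(240+x+(w-1)/2,170+y+(h-1)/2)
t=onz("wrist",px,.145,m); print(px,w,h,t)
c3=lambda x,y:((x+.5)*.15-.5+310,(y+.5)*.15-.5+150)
ax=np.c_[CY,CX]
for n,p,z in [("angle a",(470,340),.18),("angle b",(488,415),.18),("angle c",(535,322),.18),("angle foot",(375,360),0),("angle foot",(385,425),0),("bar",(180,512),.098)]:
  w=onz("top",c3(*p),z); print(n,w,"tool dx,dy",(w-t)@ax)
t[2]=.115-.0187; print(delta(t,CX))
```

```text
(np.float64(282.5), np.float64(210.0)) 50 47 [ 0.61700807 -0.25666712  0.145     ]
angle a [ 0.54140721 -0.37153827  0.18      ] tool dx,dy [-0.12865432 -0.04856891]
angle b [ 0.51380374 -0.37856717  0.18      ] tool dx,dy [-0.14156563 -0.07395896]
angle c [ 0.54870135 -0.39552541  0.18      ] tool dx,dy [-0.15045791 -0.03619188]
angle foot [ 0.54377655 -0.37324963  0.        ] tool dx,dy [-0.12980441 -0.04588194]
angle foot [ 0.51624017 -0.37791041  0.        ] tool dx,dy [-0.14039055 -0.07172588]
bar [ 0.47600631 -0.27725319  0.098     ] tool dx,dy [-0.05100705 -0.13305475]
(array([5.26443341e-05, 1.98287837e-03, 1.43967039e-01]), array([-0.00045154, -0.00052351, -0.00077373]))
```

Converted, 0.04 m is 0.8, 0.0022 m is 0.044.

```bash
python3 -m creep '0 0.044 0.6 0 0 0 0.085;0 0 0.8 0 0 0 0.085;0 0 0.8 0 0 0 0.085;0 0 0.48 0 0 0 0.085;0 0 0.2 0 0 0 0.085;0 0 0 0 0 0 0.085;0 0 0 0 0 0 0.02;0 0 0 0 0 0 0.02;0 0 0 0 0 0 0.02;0 0 0 0 0 0 0.02;0 0 0 0 0 0 0.02;0 0 0 0 0 0 0.02'
```

```text
clock: 4.8
position: [0.6176, -0.258, 0.0978]
tool_rot: [2.455, 1.959, 0.0]
wrist_force: [-2.3, 0.5, 4.9]
gripper_width: 0.0305
grasp_force: 58.7
```

Converted, -0.05 m is -1, -0.04 m is -0.8.

```bash
python3 -m creep '0 0 -0.4 0 0 0 0.02;0 0 -0.8 0 0 0 0.02;0 0 -1 0 0 0 0.02;0 0 -1 0 0 0 0.02;0 0 -0.8 0 0 0 0.02;0 0 -0.4 0 0 0 0.02;0 0 0 0 0 0 0.02;0 0 0 0 0 0 0.02'
python3 - <<'E'
from h import *
s=env.observe();print(s["wrist_force"],delta(clw(0,.052,.30),CX))
E
```

```text
clock: 5.6
position: [0.617, -0.2574, 0.3153]
tool_rot: [-2.455, -1.959, 0.0]
wrist_force: [-0.3, -0.2, -2.6]
gripper_width: 0.0302
grasp_force: 59.8
[-0.28594865 -0.17303538 -2.6395173 ] (array([ 0.32979523, -0.13893946,  0.01551562]), array([-0.00090699, -0.00036627, -0.00297615]))
```

Converted, 0.042 m is 0.84, 0.04 m is 0.8, -0.003 rad / 3.1416 = -0.001.

```bash
python3 -m creep '0.4 -0.16 0 0 0 0 0.02;0.8 -0.34 0 0 0 0 0.02;0.84 -0.36 0 0 0 0 0.02;0.84 -0.36 0 0 0 0 0.02;0.84 -0.36 0 0 0 0 0.02;0.84 -0.36 0 0 0 0 0.02;0.84 -0.36 0 0 0 0 0.02;0.8 -0.32 0 0 0 0 0.02;0.4 -0.16 0 0 0 0 0.02;0 0 0.3 0 0 -0.001 0.02;0 0 0 0 0 0 0.02;0 0 0 0 0 0 0.02'
python3 - <<'E'
from h import *
s=env.observe(); m=imaging.camera_model("wrist"); im=imaging.read_camera("wrist"); cv2.imwrite("pics/w3.png",im[:,:,::-1]); np.save("m3.npy",m,allow_pickle=True)
t=imaging.read_camera("top"); cv2.imwrite("pics/t3.png",t[:,:,::-1])
print(wcl(s["position"]),delta(clw(0,.052,.30),CX)); tp=s["position"]+[0,0,.047]
print(proj("wrist",tp,m),proj("wrist",s["position"]-[0,0,.098],m))
E
```

```text
clock: 6.8
position: [0.5543, 0.0941, 0.299]
tool_rot: [-2.452, -1.96, 0.005]
wrist_force: [-0.3, 0.0, -2.2]
gripper_width: 0.0304
grasp_force: 59.8
[ -0.3  51.  299. ] (array([ 0.00109133, -0.00066397,  0.00061974]), array([-0.00113139,  0.00050828, -0.0016591 ]))
[278.26648946 339.1115587 ] [279.82818617 209.45518406]
```

View pics/w3.png

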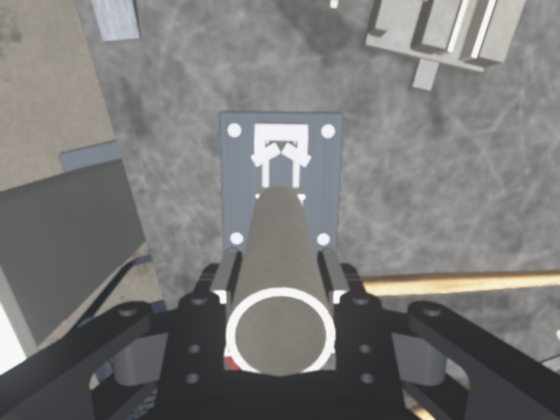

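The tube hangs straight. Its top ring is at (280,331) and its foot at about (280,209), in line with the V apex at (281,150). I'll lower it in stages.

Converted, 0.04 m is 0.8, 0.02 m is 0.4.

```bash
python3 -m creep '0.016 0.012 0.4 0 0 0 0.02;0 0 0.8 0 0 0 0.02;0 0 0.8 0 0 0 0.02;0 0 0.4 0 0 0 0.02;0 0 0.2 0 0 0 0.02;0 0 0 0 0 0 0.02;0 0 0 0 0 0 0.02'
python3 - <<'E'
from h import *
s=env.observe(); print(wcl(s["position"]),s["wrist_force"],delta(clw(0,.052,.1118),CX))
E
```

```text
clock: 7.6
position: [0.5571, 0.0952, 0.1728]
tool_rot: [2.452, 1.961, 0.003]
wrist_force: [0.4, 0.6, -1.2]
gripper_width: 0.0307
grasp_force: 59.9
[  2.1  52.7 172.8] [ 0.37866964  0.59373259 -1.20922196] (array([-0.00072107, -0.0022868 ,  0.06096395]), array([ 0.00225108, -0.00037972, -0.00056969]))
```

Converted, 0.02 m is 0.4, -0.002 m is -0.04.

```bash
python3 -m creep '-0.012 -0.04 0 0 0 0 0.02;0 0 0.3 0 0 0 0.02;0 0 0.4 0 0 0 0.02;0 0 0.2 0 0 0 0.02;0 0 0.2 0 0 0 0.02;0 0 0 0 0 0 0.02;0 0 0 0 0 0 0.02'
python3 - <<'E'
from h import *
s=env.observe(); print(wcl(s["position"]),s["wrist_force"],delta(clw(0,.052,.1118),CX))
E
```

```text
clock: 8.3
position: [0.554, 0.0956, 0.1164]
tool_rot: [2.453, 1.963, 0.0]
wrist_force: [0.1, -0.4, -2.5]
gripper_width: 0.0304
grasp_force: 59.9
[ -0.9  52.4 116.4] [ 0.13215199 -0.43002717 -2.52702465] (array([-0.00036942,  0.00088761,  0.00463368]), array([ 1.58258066e-04, -2.58933617e-05,  1.57750696e-04]))
```

Force is free, so there's no contact yet. The last few millimetres go in small rows.

Converted, 0.002 m is 0.04, 0.001 m is 0.02.

```bash
python3 -m creep '0 0.01 0.04 0 0 0 0.02;0 0 0.02 0 0 0 0.02;0 0 0.02 0 0 0 0.02;0 0 0 0 0 0 0.02;0 0 0 0 0 0 0.02'
```

```text
clock: 8.8
position: [0.5544, 0.0955, 0.1124]
tool_rot: [2.453, 1.963, 0.0]
wrist_force: [0.6, 0.2, -1.9]
gripper_width: 0.0306
grasp_force: 59.9
```

Converted, 0.0008 m is 0.016.

```bash
python3 -m creep '0 0 0.016 0 0 0 0.02;0 0 0 0 0 0 0.02;0 0 0 0 0 0 0.02'
```

```text
clock: 9.1
position: [0.5545, 0.0955, 0.1119]
tool_rot: [2.453, 1.963, 0.001]
wrist_force: [-0.6, -0.3, 1.9]
gripper_width: 0.0304
grasp_force: 60.3
```

Contact: the vertical force rose by about 4 N. I'll open, retreat upward and check.

Converted, -0.05 m is -1, -0.04 m is -0.8.

```bash
python3 -m creep '0 0 0 0 0 0 0.05;0 0 0 0 0 0 0.07;0 0 0 0 0 0 0.085;0 0 0 0 0 0 0.085;0 0 -0.4 0 0 0 0.085;0 0 -0.8 0 0 0 0.085;0 0 -1 0 0 0 0.085;0 0 -0.8 0 0 0 0.085;0 0 -0.4 0 0 0 0.085;0 0 0 0 0 0 0.085;0 0 0 0 0 0 0.085'
python3 - <<'E'
from h import *
s=env.observe(); m=imaging.camera_model("wrist"); im=imaging.read_camera("wrist"); np.save("m4.npy",m,allow_pickle=True)
a=imaging.read_camera("scene")[:,:,::-1]; t=imaging.read_camera("top")[:,:,::-1]
cv2.imwrite("pics/w4.png",im[:,:,::-1]);cv2.imwrite("pics/s4.png",a);cv2.imwrite("pics/t4.png",t)
w=cv2.resize(im[:,:,::-1],(400,300)); cr=cv2.resize(a[140:245,200:340],(400,300)); cv2.imwrite("pics/p4.png",np.hstack([w,cr]))
print(wcl(s["position"]))
for n,mm in (("wrist",m),("scene",None)): print(n,[proj(n,clw(0,.053,z),mm) for z in (.014,.159)])
E
```

```text
clock: 10.2
position: [0.5541, 0.0954, 0.281]
tool_rot: [2.453, 1.963, -0.0]
wrist_force: [-0.2, -0.2, -0.3]
gripper_width: 0.0849
grasp_force: 0.0
[ -0.7  52.3 281. ]
wrist [array([280.02309662, 168.7749362 ]), array([280.29050915, 199.99465497])]
scene [array([244.22291792, 217.59107466]), array([242.09229534, 162.80942707])]
```

View pics/p4.png

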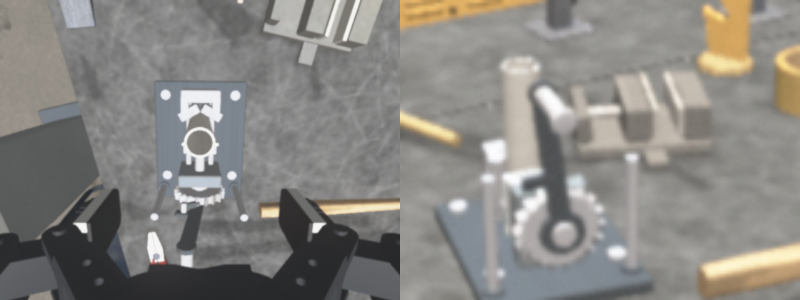

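The tube stands upright between the jaws, with its ring at wrist px (280,198) against a prediction of (280,200). Next is the lever pin at clamp (-14.5,-88,177) mm.

```bash
cat >> h.py <<'E'
def lev():
    s=env.observe(); x,y,z=wcl(s["position"])/1000; z+=.0187-.058; a=np.arctan2(x,z); f=s["wrist_force"]; ft=-(f@CX*np.cos(a)-f[2]*np.sin(a))
    print("t",round(float(s["clock"]),2),"lever",round(a,3),"r",round(np.hypot(x,z),4),"y",y,"Ftan",round(ft,2),"F",np.round([f@CX,f@CY,f[2]],1),"w",np.round(s["gripper_width"],4),"gf",np.round(s["grasp_force"],1))
E
python3 - <<'E'
from h import *
print(delta(clw(-.0145,-.088,.158),CX))
E
```

```text
(array([-0.14001105, -0.01250597,  0.12143522]), array([-3.56148990e-03,  6.48415962e-04,  7.42338381e-05]))
```

Converted, -0.04 m is -0.8, 0.035 m is 0.7.

```bash
python3 -m creep '-0.4 -0.25 0 0 0 0 0.085;-0.8 0 0 0 0 0 0.085;-0.8 0 0 0 0 0 0.085;-0.6 0 0 0 0 0 0.085;-0.2 0 0.4 0 0 0 0.085;0 0 0.8 0 0 0 0.085;0 0 0.7 0 0 0 0.085;0 0 0.32 0 0 0 0.085;0 0 0.2 0 0 0 0.085;0 0 0 0 0 0 0.085;0 0 0 0 0 0 0.085'
python3 - <<'E'
from h import *
lev()
im=imaging.read_camera("wrist"); cv2.imwrite("pics/w5.png",im[:,:,::-1]); m=imaging.camera_model("wrist"); print([proj("wrist",clw(-.0145,y,.177),m) for y in (-.063,-.113)])
E
```

```text
clock: 11.45
position: [0.5118, -0.0385, 0.1609]
tool_rot: [2.452, 1.963, 0.0]
wrist_force: [0.5, -0.2, 0.2]
gripper_width: 0.0847
grasp_force: 0.0
t 11.45 lever -0.104 r 0.1223 y -0.0877 Ftan -0.54 F [ 0.5 -0.1  0.2] w 0.0847 gf 0.0
[array([273.05292402, 226.63256698]), array([273.48258686, 347.24110587])]
```

View pics/w5.png

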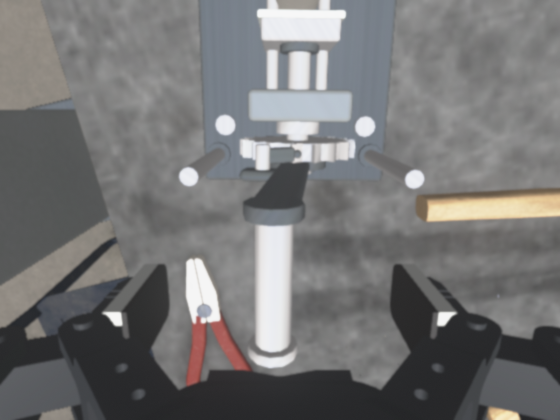

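The pin runs (273,222) to (273,350), as predicted, and is centred between the fingers. I'll pinch it.

Converted, 0.0025 m is 0.05, -0.001 m is -0.02.

```bash
python3 -m creep '0 -0.02 0.05 0 0 0 0.04;0 0 0 0 0 0 0.005;0 0 0 0 0 0 0.005;0 0 0 0 0 0 0.005;0 0 0 0 0 0 0.005;0 0 0 0 0 0 0.005;0 0 0 0 0 0 0.005;0 0 0 0 0 0 0.005' >/dev/null; python3 -c "
from h import *
lev()"
```

```text
t 12.3 lever -0.116 r 0.1198 y -0.0877 Ftan 0.65 F [-1.1 -0.1  3.9] w 0.0124 gf 58.5
```

Converted, -0.0146 m is -0.292, 0.0074 m is 0.148.

```bash
python3 -m creep '0 -0.292 0.052 0 0 0 0.005;0 -0.276 0.084 0 0 0 0.005;0 -0.262 0.118 0 0 0 0.005;0 -0.246 0.148 0 0 0 0.005;0 0 0 0 0 0 0.005;0 0 0 0 0 0 0.005' >/dev/null; python3 -c "
from h import *
lev()"
```

```text
t 12.9 lever -0.597 r 0.1197 y -0.0874 Ftan -1.75 F [1.  2.9 1.7] w 0.0121 gf 61.5
```

Converted, 0.012 m is 0.24, 0.0108 m is 0.216.

```bash
python3 -m creep '0 0.204 -0.126 0 0 0 0.005;0 0.216 -0.104 0 0 0 0.005;0 0.226 -0.082 0 0 0 0.005;0 0.232 -0.06 0 0 0 0.005;0 0.238 -0.036 0 0 0 0.005;0 0.24 -0.012 0 0 0 0.005' >/dev/null; python3 -c "
from h import *
lev()"; python3 -m creep '0 0.24 0.012 0 0 0 0.005;0 0.238 0.036 0 0 0 0.005;0 0.232 0.06 0 0 0 0.005;0 0.226 0.082 0 0 0 0.005' >/dev/null; python3 -c "
from h import *
lev()"; python3 -m creep '0 0.216 0.104 0 0 0 0.005;0 0.204 0.126 0 0 0 0.005;0 0 0 0 0 0 0.005' >/dev/null; python3 -c "
from h import *
lev()"
```

```text
t 13.5 lever -0.001 r 0.1206 y -0.088 Ftan 9.08 F [-9.1  1.3  6.8] w 0.0119 gf 59.2
t 13.9 lever 0.402 r 0.1197 y -0.0883 Ftan 5.76 F [-5.1 -1.9  2.7] w 0.0118 gf 60.3
t 14.2 lever 0.611 r 0.1196 y -0.0885 Ftan 2.38 F [-2.  -3.   1.3] w 0.0122 gf 59.6
```

Stroke 1 turned freely, at about 2–6 N with one knock. Back I go, then stroke 2 in shorter pieces.

Converted, -0.012 m is -0.24, -0.0119 m is -0.238.

```bash
python3 -m creep '0 -0.204 -0.126 0 0 0 0.005;0 -0.216 -0.104 0 0 0 0.005;0 -0.226 -0.082 0 0 0 0.005;0 -0.232 -0.06 0 0 0 0.005;0 -0.238 -0.036 0 0 0 0.005;0 -0.24 -0.012 0 0 0 0.005;0 -0.24 0.012 0 0 0 0.005;0 -0.238 0.036 0 0 0 0.005;0 -0.232 0.06 0 0 0 0.005;0 -0.226 0.082 0 0 0 0.005;0 -0.216 0.104 0 0 0 0.005;0 -0.204 0.126 0 0 0 0.005' >/dev/null;  python3 -c "
from h import *
lev()"; python3 -m creep '0 0.204 -0.126 0 0 0 0.005;0 0.216 -0.104 0 0 0 0.005;0 0.226 -0.082 0 0 0 0.005;0 0 0 0 0 0 0.005' >/dev/null; python3 -c "
from h import *
lev()"
```

```text
t 15.4 lever -0.587 r 0.1214 y -0.0871 Ftan -3.37 F [2.5 3.8 2.3] w 0.0116 gf 64.5
t 15.8 lever -0.3 r 0.1223 y -0.0875 Ftan 5.15 F [-11.    0.2  18.3] w 0.0118 gf 64.4
```

Converted, 0.0119 m is 0.238, 0.0116 m is 0.232.

```bash
python3 -m creep '0 0.232 -0.06 0 0 0 0.005;0 0.238 -0.036 0 0 0 0.005;0 0 0 0 0 0 0.005' >/dev/null; python3 -c "
from h import *
lev()"; python3 -m creep '0 0.24 -0.012 0 0 0 0.005;0 0 0 0 0 0 0.005' >/dev/null; python3 -c "
from h import *
lev()"
```

```text
t 16.1 lever -0.103 r 0.1208 y -0.0877 Ftan 3.87 F [-4.7  0.   8.1] w 0.0117 gf 65.2
t 16.3 lever 0.003 r 0.1215 y -0.0879 Ftan 2.5 F [-2.5 -2.4  8.6] w 0.0118 gf 63.9
```

Converted, 0.012 m is 0.24, 0.0119 m is 0.238.

```bash
python3 -m creep '0 0.24 0.012 0 0 0 0.005;0 0.238 0.036 0 0 0 0.005;0 0 0 0 0 0 0.005' >/dev/null; python3 -c "
from h import *
lev()"; python3 -m creep '0 0.232 0.06 0 0 0 0.005;0 0 0 0 0 0 0.005' >/dev/null; python3 -c "
from h import *
lev()"
```

```text
t 16.6 lever 0.199 r 0.1201 y -0.0881 Ftan 4.74 F [-4.1 -3.7  3.9] w 0.012 gf 65.2
t 16.8 lever 0.299 r 0.1203 y -0.0881 Ftan 4.45 F [-2.9 -2.8  5.8] w 0.0121 gf 64.6
```

The manual's scale: shifts go in shares of 50 mm and turns go in shares of pi rad. Converting my numbers, 0.0113 m is 0.226, 0.0041 m is 0.082.

```bash
python3 -m creep '0 0.226 0.082 0 0 0 0.005;0 0 0 0 0 0 0.005' >/dev/null; python3 -c "
from h import *
lev()"; python3 -m creep '0 0.216 0.104 0 0 0 0.005;0 0 0 0 0 0 0.005' >/dev/null; python3 -c "
from h import *
lev()"
```

```text
t 17.0 lever 0.396 r 0.1196 y -0.088 Ftan 5.93 F [-4.  -2.1  5.8] w 0.0116 gf 65.5
t 17.2 lever 0.5 r 0.1203 y -0.0881 Ftan 4.16 F [-2.3 -4.5  4.5] w 0.0121 gf 64.0
```

Still at free-running force (about 4 N). I'll finish this stroke, go back and start stroke 3.

Converted, 0.0102 m is 0.204, 0.0063 m is 0.126.

```bash
python3 -m creep '0 0.204 0.126 0 0 0 0.005;0 0 0 0 0 0 0.005' >/dev/null; python3 -c "
from h import *
lev()"; python3 -m creep '0 -0.204 -0.126 0 0 0 0.005;0 -0.216 -0.104 0 0 0 0.005;0 -0.226 -0.082 0 0 0 0.005;0 -0.232 -0.06 0 0 0 0.005;0 -0.238 -0.036 0 0 0 0.005;0 -0.24 -0.012 0 0 0 0.005;0 -0.24 0.012 0 0 0 0.005;0 -0.238 0.036 0 0 0 0.005;0 -0.232 0.06 0 0 0 0.005;0 -0.226 0.082 0 0 0 0.005;0 -0.216 0.104 0 0 0 0.005;0 -0.204 0.126 0 0 0 0.005' >/dev/null;  python3 -m creep '0 0.204 -0.126 0 0 0 0.005;0 0.216 -0.104 0 0 0 0.005;0 0.226 -0.082 0 0 0 0.005;0 0 0 0 0 0 0.005' >/dev/null; python3 -c "
from h import *
lev()"
```

```text
t 17.4 lever 0.602 r 0.1201 y -0.088 Ftan 1.62 F [-1.3 -2.5  1. ] w 0.0119 gf 63.8
t 19.0 lever -0.318 r 0.1219 y -0.087 Ftan 7.36 F [-14.9   0.3  21.7] w 0.0119 gf 65.4
```

Converted, 0.0116 m is 0.232, -0.003 m is -0.06.

```bash
python3 -m creep '0 0.232 -0.06 0 0 0 0.005;0 0 0 0 0 0 0.005' >/dev/null; python3 -c "
from h import *
lev()"; python3 -m creep '0 0.238 -0.036 0 0 0 0.005;0 0 0 0 0 0 0.005' >/dev/null; python3 -c "
from h import *
lev()"
```

```text
t 19.2 lever -0.22 r 0.1212 y -0.087 Ftan 8.76 F [-12.2  -0.2  14.6] w 0.0121 gf 66.0
t 19.4 lever -0.123 r 0.1213 y -0.087 Ftan 12.74 F [-15.1  -0.4  18.4] w 0.0115 gf 65.7
```

The force is climbing at 12.7 N, but it includes some radial preload. I'll relieve the vertical component and read again before going on.

Converted, -0.0015 m is -0.03.

```bash
python3 -m creep '0 0 -0.03 0 0 0 0.005;0 0 0 0 0 0 0.005;0 0 0 0 0 0 0.005' >/dev/null; python3 -c "
from h import *
lev()
imaging.read_camera('top')
lev()"
```

```text
t 19.7 lever -0.13 r 0.1215 y -0.087 Ftan 10.31 F [-11.5  -0.8   8.5] w 0.0118 gf 64.7
t 19.75 lever -0.13 r 0.1215 y -0.087 Ftan 10.63 F [-11.9  -0.6   8.6] w 0.012 gf 64.7
```

About 10.4 N is a steady hold inside the 8–12 N window. I'll unload the lever, let go, rise and check.

Converted, -0.003 m is -0.06.

```bash
python3 -m creep '0 -0.06 0 0 0 0 0.005;0 0 0 0 0 0 0.005' >/dev/null; python3 -c "
from h import *
lev()"; python3 -m creep '0 0 0 0 0 0 0.03;0 0 0 0 0 0 0.06;0 0 0 0 0 0 0.085;0 0 0 0 0 0 0.085;0 0 -0.4 0 0 0 0.085;0 0 -0.8 0 0 0 0.085;0 0 -1 0 0 0 0.085;0.4 0 -0.4 0 0 0 0.085;0.8 0 0 0 0 0 0.085;0.4 0 0 0 0 0 0.085;0 0 0 0 0 0 0.085;0 0 0 0 0 0 0.085'
python3 - <<'E'
from h import *
s=env.observe(); m=imaging.camera_model("wrist"); im=imaging.read_camera("wrist")[:,:,::-1]; a=imaging.read_camera("scene")[:,:,::-1]
np.save("m6.npy",m,allow_pickle=True); cv2.imwrite("pics/w6.png",im); cv2.imwrite("pics/s6.png",a)
cr=cv2.resize(im[40:240,180:380],(400,400)); c2=cv2.resize(a[130:330,210:410],(400,400)); cv2.imwrite("pics/p6.png",np.hstack([cr,c2]))
print(wcl(s["position"]),s["wrist_force"])
for y in (.053,.056): print(proj("wrist",clw(0,y,.159),m))
g=im.astype(int)[40:240,200:360]; mk=(g.min(2)>200).astype(np.uint8); n,_,st,ce=cv2.connectedComponentsWithStats(mk)
print([(st[i].tolist()) for i in range(1,n) if st[i][4]>60])
E
```

```text
t 19.95 lever -0.151 r 0.1216 y -0.0869 Ftan 8.23 F [-9.  -1.3  4.7] w 0.012 gf 64.1
clock: 21.15
position: [0.5271, 0.0402, 0.2898]
tool_rot: [2.451, 1.964, -0.0]
wrist_force: [0.1, -1.4, -0.6]
gripper_width: 0.0853
grasp_force: 0.0
[-15.   -7.6 289.8] [ 0.07734798 -1.43776716 -0.62047308]
[300.34976125 115.58759503]
[300.42026391 111.24763866]
[[64, 19, 64, 116, 3546], [38, 26, 14, 15, 154], [137, 28, 14, 14, 156], [88, 110, 12, 30, 329], [40, 146, 12, 13, 118], [132, 148, 12, 12, 116], [82, 160, 22, 9, 154], [57, 168, 40, 19, 256], [113, 169, 16, 15, 138], [98, 175, 11, 11, 103], [58, 179, 7, 13, 88]]
```

View pics/p6.png

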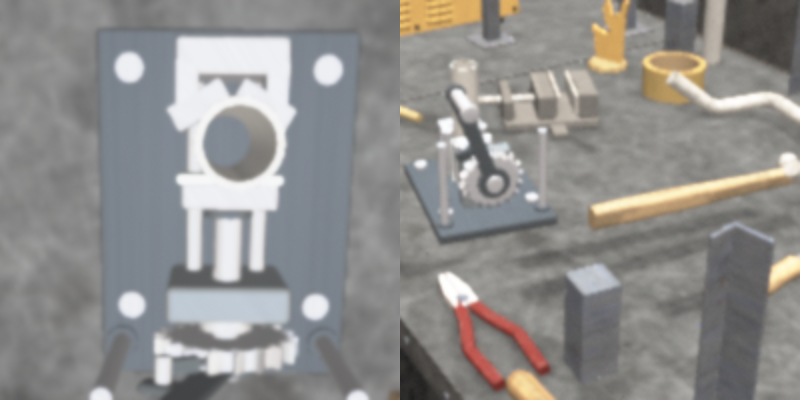

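The ring is now at (300.5,111), which puts the tube at clamp y ≈ 56 mm, seated in the V with the jaw against it. The square bar and the angle iron still stand, and the gripper is clear. Handing in.

```bash
python3 -c "
from h import *
print(order.close_job())"
```

```text
the job is handed in; nothing more can be done
None
```

The job is handed in, with no verdict shown: the tube stands seated in the V (about 56 mm along the clamp), the ratchet was tightened to about 10 N steady (12.7 N brief peak), the lever is released, and the bar and angle iron are still standing; jaw force wasn't read directly, and I viewed 12 pictures, over the limit of 10.

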